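# Dip the three bores of a filling depositor and mark the deepest

## Robot

A 6-joint arm with a two-finger parallel gripper is mounted at the origin on the work surface. World frame = base frame: x ahead of the robot, y to its left, z up, the work surface at z = 0. Lengths are in m, angles in rad, forces in N, time in s.
With the tool pointing down it reaches from about 0.3 to 0.875 m from the base axis. Payload 6.4 kg.
Tool frame: the origin (TCP) lies midway between the tips of the shut fingers; the grasp point (between the pads) lies 19 mm behind it (tcp_to_grasp is the distance from the TCP to the grasp point, in m); z points along the fingers, y is the direction in which the jaws open and shut (so a half turn about z gives the same grasp; the last joint's range is limited). The gripper opens to 88 mm and grips with 3 to 60 N. Pads are 18 mm wide; open, the fingers measure 123 mm over their backs; the gripper's body (75 mm by 187 mm) begins 45 mm behind the grasp point.
Start: joints at [0.928, 0.181, 1.607, -0, 1.354, -0.206], TCP at [0.243, 0.521, 0.239] pointing down, gripper open.
Joint ranges: [-2.99, 2.99], [-0.89, 2.07], [0.3, 2.58], [-1.14, 4.28], [0, 2.63], [-3.12, 3.12]. Speed limits (rad/s): [2.57, 2.57, 3.01, 3.14, 3.14, 3.14].

## Interface

Orientations are given as a 3x3 rotation matrix whose columns are the frame's x, y, z axes.
In Python, from rig import * gives the robot as it stands.
- The arm moves only by the tool jog_arm, never from a script. Its argument "increments" is a list that holds one entry, the list of rows, each a list of 7 numbers: the closure, from 0 (fully open) to 1 (shut), then the shift along the tool's x, y, z in units of 30 mm (1.0 is 30 mm), then the turn, a rotation vector about the tool's x, y, z in units of 6 degrees (1.0 is 6 degrees). A call has 1 to 20 rows; each row is the pose to reach, as a shift and turn from the pose commanded when the call began, along the tool's axes at that moment; what a row does not reach only later rows make up. A row lasts 1/12 s, in which the tool goes at most 41.7 mm and 7.16 degrees, less where a joint would pass 70% of its speed; a pose out of reach is approached as far as the arm can. A call with a gripper value outside its range is refused whole. The fingers move at their own pace and stop on an object; "grip_force" is the grip in N (left out, the last holds). Time passes only in rows, so rows that repeat a pose let the fingers close. It gives the time, the measured TCP pose, the force and the opening at its end, in the units of the state.
- read_state(): the state, without advancing time (a new reading comes with each control period).
- camera(name): name is "side" or "top" or "wrist"; returns the picture (480x640x3 uint8, red, green, blue); there is no depth.
- camera_info(name): a dict with "camera_matrix" (3x3 intrinsics, pixels), "xyz" and "orientation" of the camera in the world. Camera axes: x right, y up, looking along -z (the intrinsics and any distortion apply to the point x, -y, -z); pixel columns grow to the right and rows downward; lengths in m; the calibration is good to about 2 mm. The wrist camera is an equidistant fisheye: a pixel r from the principal point sees the ray r / f radians off the axis. A picture is of the moment at which its call begins: read the wrist's pose just before it. camera_info takes no time and is no camera call; for the wrist camera it gives the pose at the moment of the call.
- close_job(): hands the job in, once; it reports no verdict.
The state is a dict: "time": time; "joint_pos": joint angles; "qd": joint speeds; "tau": joint torques, N m; "position": TCP position; "ee_rot": TCP orientation; "contact_force": force on the tool from outside, world axes, zero at the start; "ft_torque": the same for the moment, N m; "gripper_width": finger opening in m.
Only numpy, scipy, OpenCV 4.12 (cv2) and the standard library are available. Lean on these libraries where they do the work, as an engineer would, in place of code of your own. Each camera call takes 0.05 s, during which the arm holds its last target. There are 200 camera calls.

## Task

Take the depth rod out of its wooden stand and dip the three bores of the metal metering block one after the other, from the robot's left to its right, each time lowering the rod gently until it bottoms and its sprung tip gives a little, never driving the tip fully home or letting the rod drop. Compare how far it went in, and leave the rod standing released on the bottom of the deepest bore, without disturbing the other things on the bench.

Things in the scene. Friction and masses are not known exactly. Their poses are not given: they have to be found in the camera images.
- rod: The depth rod, 182 mm long, about 0.19 kg, starting upright in the stand: steel, 14 mm diameter, a dark ring every 10 mm, with a wooden handle of square section 24 x 24 mm from 136 to 182 mm above the origin. Origin on the axis at its lower end (the tip when fully out), z up the rod to the handle, x and y square to the flat sides of the handle.
- rod_handle (a point): Centre of the rod's wooden handle, 159 mm above the origin of the rod. z up the rod, x and y square to the handle's sides.
- rod_tip (a point): Lower end of the sprung tip, the point that touches the bottom of a bore. With the tip fully out it coincides with the rod's origin.
- feeler (a joint): How far the sprung tip (10 mm diameter pin) is pushed up into the rod, in m: 0 fully out, 0.010 fully home. It starts to give at about 3.5 N and takes 0.5 N more per mm (8.5 N at 10 mm); the rod's own weight does not push it in.
- stand: Dark wooden stand, fixed, 70 x 90 x 50 mm high, with one round upright hole of 17 mm diameter and 42 mm depth in the middle of its top. Origin at the centre of its underside, z up.
- block: Fixed aluminium metering block, 90 (x) x 240 (y) x 85 mm high, nozzles on the far side; origin centre of underside, z up, y to the robot's left. In its top a row of three upright bores along y, 17 mm wide, 70 mm apart, chamfered mouths. They end blind on pistons at unknown depths 40 to 68 mm below the top, the deepest at least 6 mm deeper than the others.
- bore0 (a point): Centre of the mouth of the left bore (robot's left, the block's +y end), on the block's top face, 85 mm above the bench.
- bore1 (a point): Centre of the mouth of the middle bore, on the top face.
- bore2 (a point): Centre of the mouth of the right bore (the block's -y end), on the top face.
- jug: Bystander: clear plastic measuring jug, 96 mm diameter, 120 mm high, with a handle. Origin at the centre of its underside.
- steel_bowl: Bystander: small steel bowl, 110 mm across, 45 mm high. Origin at the centre of its underside.
- carton: Bystander: cardboard carton 55 x 75 x 90 mm high. Origin at the centre of its underside.
- scraper: Bystander: dough scraper lying flat, steel blade 85 x 120 mm with a wooden grip, 12 mm high. Origin at its centre, on the bench.
- brush: Bystander: pastry brush lying flat, about 200 mm long.
Things that resemble listed ones, but are neither listed nor needed, are in the scene too. There is more than one size of the rod; the one meant has the size given above.

How it is judged:
On the way, in this order (a step that is already met when the one before it is completed fails the run):
1. the rod stands in the left bore, over 35 mm deep, with its sprung tip pushed in more than 1.2 mm by the bottom (horizontal distance between rod_tip and bore0 below 0.004 m and z of rod_tip in the frame of block below 0.05 m and value of joint feeler above 0.0012 m), for 0.1 s.
2. the rod stands in the middle bore, over 35 mm deep, with its sprung tip pushed in more than 1.2 mm by the bottom (horizontal distance between rod_tip and bore1 below 0.004 m and z of rod_tip in the frame of block below 0.05 m and value of joint feeler above 0.0012 m), for 0.1 s.
3. the rod stands in the right bore, over 35 mm deep, with its sprung tip pushed in more than 1.2 mm by the bottom (horizontal distance between rod_tip and bore2 below 0.004 m and z of rod_tip in the frame of block below 0.05 m and value of joint feeler above 0.0012 m), for 0.1 s.
At the end, for the whole second after the job is handed in: The rod stands released and at rest in the deepest bore: its tip within 4 mm of that bore's axis and more than 60.5 mm below the block's top (only the deepest bore lets it so far down), leaning less than 0.1 rad, tip out again (pushed in less than 3 mm) (((horizontal distance between rod_tip and bore0 below 0.004 m and z of rod_tip in the frame of block below 0.0245 m) or (horizontal distance between rod_tip and bore1 below 0.004 m and z of rod_tip in the frame of block below 0.0245 m) or (horizontal distance between rod_tip and bore2 below 0.004 m and z of rod_tip in the frame of block below 0.0245 m)) and angle between rod's own z axis and vertical below 0.1 rad and linear speed of rod below 0.01 m/s and value of joint feeler below 0.003 m); the robot touches nothing.
It fails at once if the sprung tip is driven home (pushed in more than 9 mm) (value of joint feeler above 0.009 m).
It fails at once if the rod drops or is rammed in a bore (faster than 0.5 m/s with its tip inside) (((horizontal distance between rod_tip and bore0 below 0.004 m and z of rod_tip in the frame of block below 0.082 m) or (horizontal distance between rod_tip and bore1 below 0.004 m and z of rod_tip in the frame of block below 0.082 m) or (horizontal distance between rod_tip and bore2 below 0.004 m and z of rod_tip in the frame of block below 0.082 m)) and linear speed of rod above 0.5 m/s).
It fails at once if a bystander is moved more than 20 mm (distance of any of jug, steel_bowl, carton, scraper, brush from where it was at the start of the episode above 0.02 m).
It also fails if it takes over 72 s, if anything falls off the work surface, if the arm or the gripper's body presses on something with over 40 N, if the wrist force passes 120 N, or if a joint passes its speed limit or range.

## Working session

There is one attempt and no reset: what is moved stays moved. The work goes in short steps, Python scripts to look and compute and a tool call to move; the robot and the scene stay as the last step left them, time stands still between calls to the robot, and variables do not carry over. Pictures are saved under pics/ and viewed, about 8 in all and at most 12, crops included, and the job is handed in when it is done.

Besides the shell and the picture viewer there is one more tool, called after "Call:" by a JSON object that holds its "name" and its "arguments". jog_arm: Moves the arm, as the interface text tells. Its arguments: {"type":"object","properties":{"increments":{"type":"array","items":{"type":"array","items":{"type":"array","items":{"type":"number"}}}},"grip_force":{"type":"number"}},"required":["increments"]}

```bash
mkdir -p pics
python3 - <<'E'
from rig import *
import cv2
s=read_state();print(s)
for n in("top","side"):
    i=camera_info(n);print(n,i)
    cv2.imwrite(f"pics/{n}0.png",camera(n)[:,:,::-1])
E
```

```text
{'time': 0.0, 'joint_pos': array([ 9.27739288e-01,  1.81541834e-01,  1.60798181e+00, -9.85523548e-06,
        1.35379462e+00, -2.06308243e-01]), 'qd': array([ 9.19983154e-04,  3.97348304e-05, -1.04289522e-03,  1.16275368e-03,
       -1.45502316e-03, -7.39184402e-04]), 'tau': array([-5.20664944e-04, -4.33880889e+01, -3.41842854e+01,  7.01420498e-02,
        3.88039753e-02, -1.35516043e-04]), 'position': array([0.24289156, 0.52059987, 0.23782235]), 'ee_rot': array([[-9.06132420e-01,  4.22992888e-01, -1.02705403e-03],
       [ 4.22993995e-01,  9.06131424e-01, -1.38672271e-03],
       [ 3.44072090e-04, -1.69099209e-03, -9.99998511e-01]]), 'contact_force': array([ 0.37716433, -0.26478091,  0.00305198]), 'ft_torque': array([ 0.0011045 , -0.03689068, -0.01809905]), 'gripper_width': 0.08784272647085671}
top {'camera_matrix': array([[567.41519837,   0.        , 316.20499554],
       [  0.        , 567.41519837, 238.97579196],
       [  0.        ,   0.        ,   1.        ]]), 'xyz': array([ 0.38709813, -0.04448614,  1.33599251]), 'orientation': array([[ 0.00858269,  0.98622093, -0.16521079],
       [-0.9999579 ,  0.00900105,  0.00178371],
       [ 0.0032462 ,  0.16518853,  0.98625667]])}
side {'camera_matrix': array([[448.15451002,   0.        , 313.03798606],
       [  0.        , 448.15451002, 240.34372553],
       [  0.        ,   0.        ,   1.        ]]), 'xyz': array([0.53264558, 0.55478831, 0.79993618]), 'orientation': array([[-9.97082827e-01,  5.70241262e-02, -5.07354413e-02],
       [-7.63263805e-02, -7.41902328e-01,  6.66149547e-01],
       [ 3.45853877e-04,  6.68078727e-01,  7.44090516e-01]])}
```

View pics/top0.png

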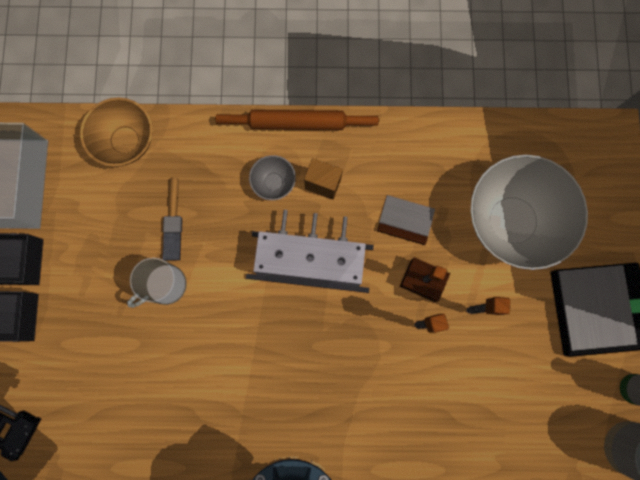

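View pics/side0.png

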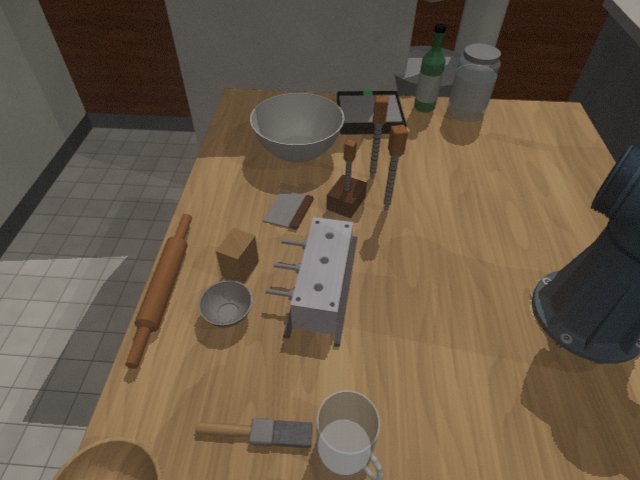

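The top view shows the block's bores near (279,254), (310,258) and (342,261), and the stand near (425,280) with a short rod in it. Two longer decoy rods stand near (437,323) and (498,306). I'll zoom in to get accurate pixels.

Run:
```python
import cv2,numpy as np
a=cv2.imread("pics/top0.png")[225:345,240:520]
b=cv2.imread("pics/side0.png")[90:350,250:420]
a=cv2.resize(a,None,fx=2.85,fy=2.85,interpolation=cv2.INTER_CUBIC)
cv2.imwrite("pics/c1.png",a)
b=cv2.imread("pics/side0.png")[90:340,240:430]
cv2.imwrite("pics/c2.png",cv2.resize(b,None,fx=2.4,fy=2.4,interpolation=cv2.INTER_CUBIC))
```

```text
(no output)
```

View pics/c1.png

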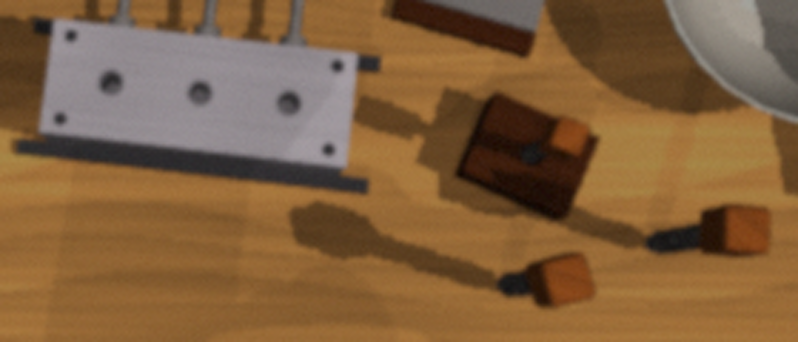

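View pics/c2.png

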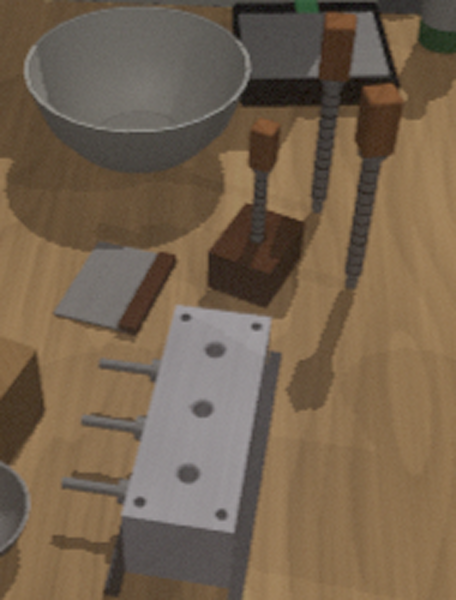

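```bash
cat > h.py <<'E'
from rig import *
import numpy as np, cv2
def back(n,uv,z,info=None):
    i=info or camera_info(n);K=i["camera_matrix"];u=np.array(uv,float)
    d=np.array([(u[0]-K[0,2])/K[0,0],-(u[1]-K[1,2])/K[1,1],-1])
    if n=="wrist":
        r=np.hypot(d[0],d[1]);k=np.sin(r)/r if r else 1;d=np.array([d[0]*k,d[1]*k,-np.cos(r)])
    d=i["orientation"]@d;p=np.array(i["xyz"]);return p+d*(z-p[2])/d[2]
E
python3 - <<'E'
from h import *
c1=lambda x,y:((x+.5)/2.85-.5+240,(y+.5)/2.85-.5+225)
c2=lambda x,y:((x+.5)/2.4-.5+240,(y+.5)/2.4-.5+90)
np.set_printoptions(precision=4,suppress=True)
for nm,a,b,z in [("b0",(111,82),(188,473),.085),("b1",(200,93),(203,408),.085),("b2",(289,103),(215,349),.085),("entry",(533,153),(258,238),.05),("htop",(572,134),(265,126),.19)]:
    print(nm,back("top",c1(*a),z),back("side",c2(*b),z))
for p in [(495,93),(597,138),(560,218),(460,174)]: print(back("top",c1(*p),.05))
for p in [(712,205),(770,208),(768,255),(706,252),(583,253)]: print('dec',back("top",c1(*p),.25))
for nm,p in [("d1base",(513,285)),("d2base",(657,243))]: print(nm,back("top",c1(*p),.0))
for nm,p in [("d1",(352,284)),("d2",(317,208))]: print(nm,back("side",c2(*p),.0))
E
```

```text
b0 [0.5632 0.0366 0.085 ] [0.5623 0.0361 0.085 ]
b1 [ 0.5552 -0.033   0.085 ] [ 0.5541 -0.0335  0.085 ]
b2 [ 0.548  -0.1024  0.085 ] [ 0.5474 -0.1031  0.085 ]
entry [ 0.514  -0.2987  0.05  ] [ 0.5116 -0.2961  0.05  ]
htop [ 0.514  -0.2992  0.19  ] [ 0.513  -0.2971  0.19  ]
[ 0.562  -0.2694  0.05  ]
[ 0.5265 -0.3502  0.05  ]
[ 0.4626 -0.3189  0.05  ]
[ 0.4968 -0.2402  0.05  ]
dec [ 0.4604 -0.3784  0.25  ]
dec [ 0.4588 -0.4172  0.25  ]
dec [ 0.4275 -0.4144  0.25  ]
dec [ 0.4291 -0.3731  0.25  ]
dec [ 0.4278 -0.291   0.25  ]
d1base [ 0.4107 -0.2897  0.    ]
d2base [ 0.4458 -0.4087  0.    ]
d1 [ 0.4081 -0.2868 -0.    ]
d2 [ 0.4441 -0.4096  0.    ]
```

The measurements agree across both cameras: the rod is at about (0.513,-0.298), the bores are 70 mm apart, and block yaw is about -6°. Next I hover above the rod and look with the wrist camera.

Call:
{"name": "jog_arm", "arguments": {"increments": [[[0.3,-19.7,-20.9,-3.4,0,0,0],[0.3,-19.7,-20.9,-3.4,0,0,0],[0.3,-19.7,-20.9,-3.4,0,0,0],[0.3,-19.7,-20.9,-3.4,0,0,0],[0.3,-19.7,-20.9,-3.4,0,0,0],[0.3,-19.7,-20.9,-3.4,0,0,0],[0.3,-19.7,-20.9,-3.4,0,0,0],[0.3,-19.7,-20.9,-3.4,0,0,0],[0.3,-19.7,-20.9,-3.4,0,0,0],[0.3,-19.7,-20.9,-3.4,0,0,0],[0.3,-19.7,-20.9,-3.4,0,0,0],[0.3,-19.7,-20.9,-3.4,0,0,0],[0.3,-19.7,-20.9,-3.4,0,0,0],[0.3,-19.7,-20.9,-3.4,0,0,0],[0.3,-19.7,-20.9,-3.4,0,0,0],[0.3,-19.7,-20.9,-3.4,0,0,0],[0.3,-19.7,-20.9,-3.4,0,0,0],[0.3,-19.7,-20.9,-3.4,0,0,0],[0.3,-19.7,-20.9,-3.4,0,0,0],[0.3,-19.7,-20.9,-3.4,0,0,0]]]}}

```text
time: 1.77
position: [0.5028, -0.2668, 0.3364]
ee_rot: [[-0.906, 0.423, -0.001], [0.423, 0.906, 0.001], [0.001, 0.0, -1.0]]
contact_force: [1.3, -0.2, 0.2]
gripper_width: 0.0619
```

Run:
```python
from h import *
im=camera("wrist");im=camera("wrist");i=camera_info("wrist");s=read_state()
im=camera("wrist");cv2.imwrite("pics/w1.png",im[:,:,::-1]);print(s["position"],i)
import pickle;pickle.dump(i,open("w1.pkl","wb"))
```

```text
[ 0.50318089 -0.27001309  0.33540055] {'camera_matrix': array([[371.64829954,   0.        , 315.39740766],
       [  0.        , 371.64829954, 238.44293697],
       [  0.        ,   0.        ,   1.        ]]), 'xyz': array([ 0.42895393, -0.23599922,  0.48210391]), 'orientation': array([[ 4.26162701e-01, -8.58974228e-01, -2.83810902e-01],
       [ 9.04646533e-01,  4.04663907e-01,  1.33647943e-01],
       [ 4.78895256e-05, -3.13704317e-01,  9.49520721e-01]])}
```

View pics/w1.png

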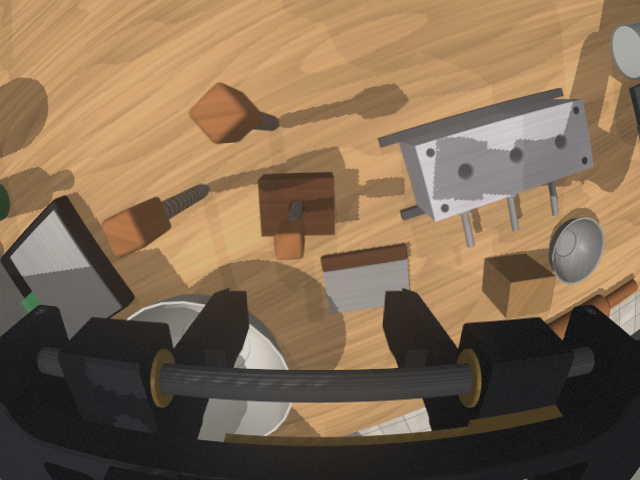

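Run:
```python
import cv2
a=cv2.imread("pics/w1.png")[165:285,245:350]
cv2.imwrite("pics/c3.png",cv2.resize(a,None,fx=5,fy=5,interpolation=cv2.INTER_CUBIC))
```

```text
(no output)
```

View pics/c3.png

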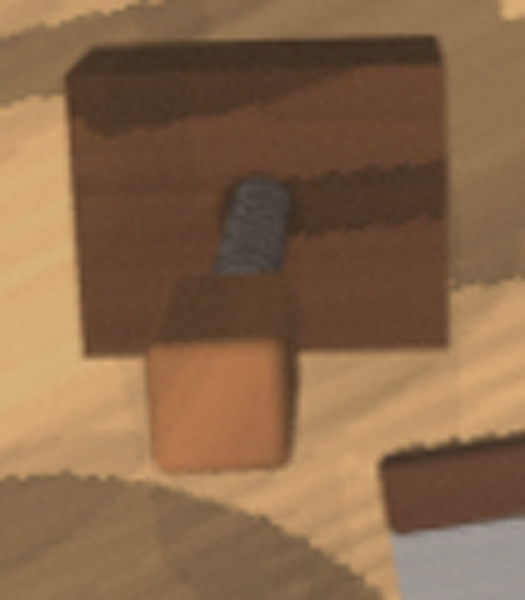

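Run:
```python
from h import *
import pickle
i=pickle.load(open("w1.pkl","rb"));np.set_printoptions(precision=4,suppress=True)
P=[back("wrist",((x+.5)/5-.5+245,(y+.5)/5-.5+165),.19,i)for x,y in[(147,342),(283,340),(287,468),(157,470)]]
print(np.array(P),np.mean(P,0))
for a,b in((0,1),(1,2),(3,2),(0,3)):
    d=P[b]-P[a];print(np.linalg.norm(d),np.degrees(np.arctan2(d[1],d[0])))
for x,y in[(465,171),(516,156),(561,142)]:print(back("wrist",(x,y),.085,i))
p=np.mean(P,0);s=read_state();print(s["position"],s["ee_rot"].T@(p-s["position"])/.03)
```

```text
[[ 0.4974 -0.3061  0.19  ]
 [ 0.5067 -0.2855  0.19  ]
 [ 0.5273 -0.2948  0.19  ]
 [ 0.5183 -0.315   0.19  ]] [ 0.5124 -0.3003  0.19  ]
0.02254970548945246 65.60887151896742
0.02262945679143626 -24.226622688275153
0.022067146725330965 65.8741470092598
0.022738131417285853 -23.01072304992977
[ 0.5471 -0.1044  0.085 ]
[ 0.5558 -0.035   0.085 ]
[0.5634 0.0358 0.085 ]
[ 0.5026 -0.2671  0.3352] [-0.7778 -0.8644  4.8391]
```

```bash
cat >> h.py <<'E'
def avg(n=6):
    P=[];F=[]
    for _ in range(n):
        camera("side");s=read_state();P.append(s["position"]);F.append(s["contact_force"])
    P=np.array(P);return P.mean(0),P.std(0),np.mean(F,0),s
E
python3 - <<'E'
from h import *
np.set_printoptions(precision=4,suppress=True)
p,sd,f,s=avg(8);print(p,sd,f,s["time"],s["qd"]);print(s["ee_rot"].T@(np.array([.513,-.299,.150])-p)/.03)
E
```

```text
[ 0.5026 -0.2638  0.3365] [0.0002 0.0007 0.0006] [-0.0151  0.3736  0.0452] 2.3167 [-0.0037  0.0067 -0.004  -0.0002 -0.0005 -0.0006]
[-0.805  -0.9178  6.218 ]
```

Call:
{"name": "jog_arm", "arguments": {"increments": [[[0.3,-0.4,-0.45,0,0,0,0],[0.3,-0.8,-0.9,0,0,0,0],[0.3,-0.8,-0.9,0.5,0,0,0],[0.3,-0.8,-0.9,1,0,0,0],[0.3,-0.8,-0.9,1,0,0,0],[0.3,-0.8,-0.9,1,0,0,0],[0.3,-0.8,-0.9,1,0,0,0]]]}}

```text
time: 2.9
position: [0.5134, -0.2991, 0.3077]
ee_rot: [[-0.906, 0.423, 0.001], [0.423, 0.906, -0.001], [-0.001, -0.0, -1.0]]
contact_force: [0.0, 0.2, 0.8]
gripper_width: 0.0618
```

Run:
```python
from h import *
np.set_printoptions(precision=4,suppress=True)
for k in range(4):
    p,sd,f,s=avg(2);print(p,sd,s["joint_pos"],s["time"]);print(s["ee_rot"].T@(np.array([.513,-.299,.150])-p)/.03)
print(s["ee_rot"])
```

```text
[ 0.5136 -0.2993  0.3081] [0.     0.0001 0.    ] [-0.7272  0.1738  1.4752 -0.      1.4905 -1.8617] 3.0
[0.0327 0.0053 5.2694]
[ 0.5135 -0.2994  0.3079] [0.     0.     0.0001] [-0.7274  0.1741  1.4754 -0.      1.4903 -1.8617] 3.1
[0.0308 0.0087 5.2642]
[ 0.5134 -0.2994  0.3075] [0.     0.     0.0001] [-0.7275  0.1744  1.4759 -0.      1.4902 -1.8617] 3.2
[0.0231 0.0089 5.2493]
[ 0.5132 -0.2994  0.3071] [0.     0.     0.0001] [-0.7277  0.1748  1.4761 -0.      1.4901 -1.8617] 3.3
[0.0154 0.0096 5.2372]
[[-0.9061  0.423   0.0004]
 [ 0.423   0.9061 -0.0004]
 [-0.0005 -0.0002 -1.    ]]
```

Call:
{"name": "jog_arm", "arguments": {"grip_force": 20, "increments": [[[0.3,0,0,1,0,0,0],[0.3,0,0,2,0,0,0],[0.3,0,0,3,0,0,0],[0.3,0,0,4,0,0,0],[0.3,0,0,4.6,0,0,0],[0.3,0,0,5,0,0,0],[0.3,0,0,5.2,0,0,0],[0.3,0,0,5.2,0,0,0],[0.3,0,0,5.2,0,0,0],[0.5,0,0,5.2,0,0,0],[0.6,0,0,5.2,0,0,0],[0.7,0,0,5.2,0,0,0],[0.8,0,0,5.2,0,0,0],[0.9,0,0,5.2,0,0,0],[1,0,0,5.2,0,0,0],[1,0,0,5.2,0,0,0],[1,0,0,5.2,0,0,0],[1,0,0,5.2,0,0,0]]]}}

```text
time: 4.8
position: [0.5132, -0.2995, 0.1509]
ee_rot: [[-0.906, 0.423, 0.0], [0.423, 0.906, -0.0], [-0.0, -0.0, -1.0]]
contact_force: [-0.1, -0.6, 1.9]
gripper_width: 0.0239
```

Run:
```python
from h import *
np.set_printoptions(precision=4,suppress=True)
p,sd,f,s=avg(3);print(p,sd,f,s["time"],s["gripper_width"],s["ft_torque"])
```

```text
[ 0.5132 -0.2995  0.1509] [0. 0. 0.] [-0.3805 -0.5785  1.2159] 4.95 0.023662855362217426 [-0.034  -0.0312 -0.0165]
```

Call:
{"name": "jog_arm", "arguments": {"grip_force": 30, "increments": [[[1,0,0,0,0,0,0],[1,0,0,-0.3,0,0,0],[1,0,0,-1,0,0,0],[1,0,0,-2,0,0,0],[1,0,0,-3,0,0,0],[1,0,0,-4,0,0,0],[1,0.1,0.4,-4.3,0,0,0],[1,0.4,1.4,-4.3,0,0,0],[1,0.7,2.4,-4.3,0,0,0],[1,1.0,3.4,-4.3,0,0,0],[1,1.3,4.4,-4.3,0,0,0],[1,1.6,5.4,-4.3,0,0,0],[1,1.9,6.4,-4.3,0,0,0],[1,2.2,7.4,-4.3,0,0,0],[1,2.5,8.4,-4.3,0,0,0],[1,2.8,9.4,-4.3,0,0,0],[1,3.1,10.3,-4.3,0,0,0],[1,3.2,10.7,-4.3,0,0,0],[1,3.23,10.84,-4.3,0,0,0],[1,3.23,10.84,-4.3,0,0,0]]]}}

```text
time: 6.62
position: [0.5625, 0.0372, 0.2789]
ee_rot: [[-0.907, 0.421, -0.001], [0.421, 0.907, -0.0], [0.001, -0.001, -1.0]]
contact_force: [-0.3, -0.1, -1.4]
gripper_width: 0.0237
```

Run:
```python
from h import *
np.set_printoptions(precision=4,suppress=True)
p,sd,f,s=avg(4);print(p,sd,f,s["time"],s["gripper_width"]);print(s["ee_rot"].T@(np.array([.563,.0362,.25])-p)/.03)
```

```text
[0.5627 0.0354 0.2793] [0.0001 0.0005 0.0001] [-0.297  -0.0513 -1.8643] 6.8167 0.023301121064493377
[0.0021 0.0288 0.9756]
```

Call:
{"name": "jog_arm", "arguments": {"increments": [[[1,0,0.03,0.4,0,0,0],[1,0,0.03,0.9,0,0,0],[1,0,0.03,1.3,0,0,0],[1,0,0.03,1.3,0,0,0],[1,0,0.03,1.3,0,0,0],[1,0,0.03,1.3,0,0,0]]]}}

```text
time: 7.32
position: [0.5635, 0.0368, 0.2409]
ee_rot: [[-0.906, 0.423, 0.0], [0.423, 0.906, -0.0], [-0.0, 0.0, -1.0]]
contact_force: [0.8, -0.7, -1.3]
gripper_width: 0.0239
```

Run:
```python
from h import *
import pickle
np.set_printoptions(precision=4,suppress=True)
p,sd,f,s=avg(4);print(p,sd,f,s["time"],s["ee_rot"])
i=camera_info("wrist");w=camera("wrist");d=camera("side")
pickle.dump(i,open("w2.pkl","wb"))
def proj(n,P,i):
    v=i["orientation"].T@(np.array(P)-i["xyz"]);v=np.array([v[0],-v[1],-v[2]]);K=i["camera_matrix"]
    r=np.hypot(v[0],v[1]);k=np.arctan2(r,v[2])/r if n=="wrist" else 1/v[2]
    return np.array([K[0,0]*v[0]*k+K[0,2],K[1,1]*v[1]*k+K[1,2]])
b=[.563,.0362,.085]
a=proj("wrist",b,i);c=proj("side",b,camera_info("side"));print("bore",a,c)
tip=[p[0],p[1],p[2]-.1429];print("tip",proj("wrist",tip,i),proj("side",tip,camera_info("side")))
o=[]
for im,q in((w,a),(d,c)):
    x,y=(int(q[0])-40,int(q[1])-60);print("crop",x,y);o.append(cv2.resize(im[y:y+100,x:x+80,::-1],None,fx=5,fy=5,interpolation=cv2.INTER_CUBIC))
cv2.imwrite("pics/c4.png",np.hstack(o))
cv2.imwrite("pics/w2.png",w[:,:,::-1]);cv2.imwrite("pics/s2.png",d[:,:,::-1])
```

```text
[0.5638 0.0369 0.2415] [0.     0.0001 0.0001] [ 0.0675 -0.0806 -1.9664] 7.5167 [[-0.9061  0.423   0.0014]
 [ 0.423   0.9061 -0.0002]
 [-0.0014  0.0004 -1.    ]]
bore [314.884  216.8179] [317.6618 286.823 ]
tip [316.1374 221.667 ] [317.2839 282.9647]
crop 274 156
crop 277 226
```

View pics/c4.png

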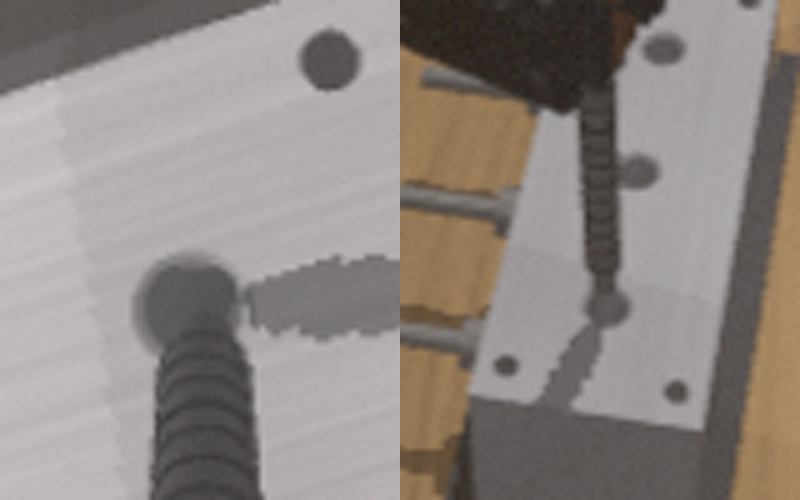

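Run:
```python
import cv2,numpy as np
a=cv2.imread("pics/w2.png")[195:255,290:340].astype(float)
a=np.clip((a-30)*1.7,0,255).astype(np.uint8)
b=cv2.imread("pics/s2.png")[265:305,300:340].astype(float)
b=np.clip((b-30)*1.7,0,255).astype(np.uint8)
cv2.imwrite("pics/c5.png",np.hstack([cv2.resize(a,(500,600),interpolation=cv2.INTER_CUBIC),np.vstack([cv2.resize(b,(300,300),interpolation=cv2.INTER_CUBIC),np.zeros((300,300,3),np.uint8)])]))
```

```text
(no output)
```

View pics/c5.png

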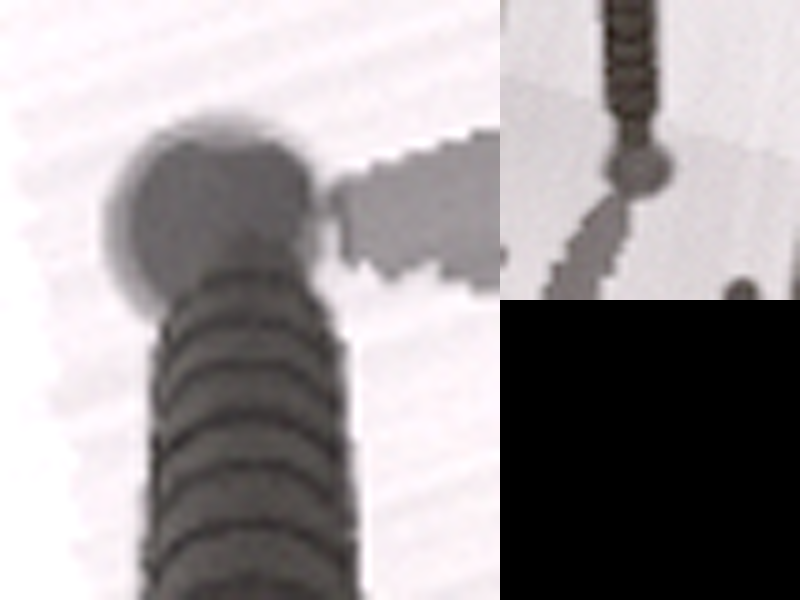

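The bore sits about 3.3 px (about 2.8 mm) to the left of the rod axis in the wrist view, and the side view agrees with that. I'll correct tool y by -0.09, then lower a little and check the force.

Call:
{"name": "jog_arm", "arguments": {"increments": [[[1,0,-0.09,0,0,0,0],[1,0,-0.09,0.1,0,0,0],[1,0,-0.09,0.25,0,0,0],[1,0,-0.09,0.4,0,0,0],[1,0,-0.09,0.55,0,0,0],[1,0,-0.09,0.7,0,0,0],[1,0,-0.09,0.7,0,0,0],[1,0,-0.09,0.7,0,0,0]]]}}

```text
time: 8.28
position: [0.5619, 0.0347, 0.2191]
ee_rot: [[-0.906, 0.423, -0.001], [0.423, 0.906, 0.0], [0.001, -0.0, -1.0]]
contact_force: [0.3, 0.2, -1.3]
gripper_width: 0.0238
```

```bash
cat >> h.py <<'E'
np.set_printoptions(precision=4,suppress=True)
def rep(n=3):
    p,sd,f,s=avg(n);print(p,"tipz",p[2]-.1429,"F",f,"T",s["ft_torque"],"w",s["gripper_width"],"t",s["time"]);return p,s
E
cat > v.py <<'E'
from h import *
import sys
rep();n,x,y,h,w,out=sys.argv[1],*map(int,sys.argv[2:6]),sys.argv[6]
im=camera(n)[:,:,::-1].copy();cv2.imwrite("pics/full_"+out,im);im=im[y:y+h,x:x+w]
im=np.clip((im.astype(float)-30)*1.7,0,255).astype(np.uint8)
cv2.imwrite("pics/"+out,cv2.resize(im,None,fx=600/h,fy=600/h,interpolation=cv2.INTER_CUBIC))
E
python3 v.py wrist 290 195 60 50 c6.png
```

```text
[0.5622 0.0347 0.2197] tipz 0.07683911416392322 F [-0.4082 -0.3094 -1.943 ] T [ 0.0245 -0.0266  0.0412] w 0.02389969866507538 t 8.4333
```

Call:
{"name": "jog_arm", "arguments": {"increments": [[[1,0,0,0.1,0,0,0],[1,0,0,0.2,0,0,0],[1,0,0,0.3,0,0,0],[1,0,0,0.4,0,0,0],[1,0,0,0.5,0,0,0],[1,0,0,0.5,0,0,0]]]}}

```text
time: 8.98
position: [0.5617, 0.0347, 0.2037]
ee_rot: [[-0.906, 0.423, -0.001], [0.423, 0.906, 0.0], [0.001, -0.0, -1.0]]
contact_force: [-0.3, -0.0, -1.6]
gripper_width: 0.0236
```

```bash
python3 -c "
from h import *
rep()"
```

```text
[0.562  0.0347 0.2044] tipz 0.06148552794276155 F [ 0.0009 -0.2773 -1.6328] T [0.0181 0.0252 0.0001] w 0.023739570215618854 t 9.1333
```

Call:
{"name": "jog_arm", "arguments": {"increments": [[[1,0,0,0.1,0,0,0],[1,0,0,0.2,0,0,0],[1,0,0,0.3,0,0,0],[1,0,0,0.4,0,0,0],[1,0,0,0.5,0,0,0],[1,0,0,0.5,0,0,0]]]}}

```text
time: 9.63
position: [0.5616, 0.0347, 0.1887]
ee_rot: [[-0.906, 0.423, -0.001], [0.423, 0.906, 0.0], [0.001, -0.0, -1.0]]
contact_force: [0.1, 0.1, -1.8]
gripper_width: 0.0236
```

Call:
{"name": "jog_arm", "arguments": {"increments": [[[1,0,0,0.07,0,0,0],[1,0,0,0.14,0,0,0],[1,0,0,0.14,0,0,0]]]}}

```text
time: 9.88
position: [0.5619, 0.0347, 0.185]
ee_rot: [[-0.906, 0.423, -0.001], [0.423, 0.906, 0.0], [0.001, -0.0, -1.0]]
contact_force: [-0.3, 0.2, -1.6]
gripper_width: 0.0234
```

```bash
python3 -c "
from h import *
rep()"
```

```text
[0.5621 0.0347 0.1854] tipz 0.04251737580128792 F [-0.2596  0.0592 -2.1235] T [ 0.0665  0.022  -0.0184] w 0.02365818830600821 t 10.0333
```

Call:
{"name": "jog_arm", "arguments": {"increments": [[[1,0,0,0.05,0,0,0],[1,0,0,0.1,0,0,0],[1,0,0,0.1,0,0,0]]]}}

```text
time: 10.28
position: [0.562, 0.0347, 0.1821]
ee_rot: [[-0.906, 0.423, -0.0], [0.423, 0.906, 0.0], [0.0, -0.0, -1.0]]
contact_force: [-0.3, -0.9, -1.2]
gripper_width: 0.024
```

Call:
{"name": "jog_arm", "arguments": {"increments": [[[1,0,0,0.05,0,0,0],[1,0,0,0.1,0,0,0],[1,0,0,0.1,0,0,0]]]}}

```text
time: 10.53
position: [0.562, 0.0347, 0.1791]
ee_rot: [[-0.906, 0.423, -0.001], [0.423, 0.906, 0.0], [0.0, -0.0, -1.0]]
contact_force: [0.2, 0.1, -1.3]
gripper_width: 0.0235
```

Call:
{"name": "jog_arm", "arguments": {"increments": [[[1,0,0,0.05,0,0,0],[1,0,0,0.1,0,0,0],[1,0,0,0.1,0,0,0]]]}}

```text
time: 10.78
position: [0.562, 0.0347, 0.1761]
ee_rot: [[-0.906, 0.423, -0.001], [0.423, 0.906, 0.0], [0.0, -0.0, -1.0]]
contact_force: [0.2, 0.5, -2.2]
gripper_width: 0.0234
```

Call:
{"name": "jog_arm", "arguments": {"increments": [[[1,0,0,0.05,0,0,0],[1,0,0,0.1,0,0,0],[1,0,0,0.1,0,0,0]]]}}

```text
time: 11.03
position: [0.562, 0.0347, 0.1731]
ee_rot: [[-0.906, 0.423, -0.0], [0.423, 0.906, 0.0], [0.0, -0.0, -1.0]]
contact_force: [0.4, 0.2, -1.9]
gripper_width: 0.0237
```

Call:
{"name": "jog_arm", "arguments": {"increments": [[[1,0,0,0.05,0,0,0],[1,0,0,0.1,0,0,0],[1,0,0,0.1,0,0,0]]]}}

```text
time: 11.28
position: [0.5619, 0.0347, 0.1701]
ee_rot: [[-0.906, 0.423, -0.001], [0.423, 0.906, 0.0], [0.001, -0.0, -1.0]]
contact_force: [0.4, 0.9, -1.9]
gripper_width: 0.0234
```

Call:
{"name": "jog_arm", "arguments": {"increments": [[[1,0,0,0.05,0,0,0],[1,0,0,0.1,0,0,0],[1,0,0,0.1,0,0,0]]]}}

```text
time: 11.53
position: [0.5619, 0.0347, 0.1671]
ee_rot: [[-0.906, 0.423, -0.001], [0.423, 0.906, 0.0], [0.001, -0.0, -1.0]]
contact_force: [0.3, 0.8, -2.2]
gripper_width: 0.0237
```

Call:
{"name": "jog_arm", "arguments": {"increments": [[[1,0,0,0.05,0,0,0],[1,0,0,0.1,0,0,0],[1,0,0,0.1,0,0,0]]]}}

```text
time: 11.78
position: [0.5622, 0.0347, 0.1645]
ee_rot: [[-0.906, 0.423, 0.0], [0.423, 0.906, 0.0], [-0.0, 0.0, -1.0]]
contact_force: [-1.3, 0.3, 1.0]
gripper_width: 0.0239
```

Call:
{"name": "jog_arm", "arguments": {"increments": [[[1,0,0,0.05,0,0,0],[1,0,0,0.1,0,0,0],[1,0,0,0.1,0,0,0]]]}}

```text
time: 12.03
position: [0.5624, 0.0347, 0.162]
ee_rot: [[-0.906, 0.423, 0.001], [0.423, 0.906, -0.0], [-0.001, 0.0, -1.0]]
contact_force: [-1.1, 2.4, 3.6]
gripper_width: 0.0238
```

```bash
python3 -c "
from h import *
rep(4)"
```

```text
[0.5624 0.0347 0.162 ] tipz 0.01905690916997474 F [-1.9728  1.5096  4.6538] T [ 0.393   0.4621 -0.0176] w 0.023713899186333966 t 12.2333
```

Left bore bottoms at a depth of about 63 mm. Next I lift out and go to the middle bore.

Call:
{"name": "jog_arm", "arguments": {"increments": [[[1,0,0,-0.2,0,0,0],[1,0,0,-0.6,0,0,0],[1,0,0,-1.1,0,0,0],[1,0,0,-1.6,0,0,0],[1,0,0,-2.1,0,0,0],[1,0,0,-2.6,0,0,0],[1,0,0,-3,0,0,0],[1,0,0,-3,0,0,0],[1,-0.1,-0.4,-3,0,0,0],[1,-0.3,-1.0,-3,0,0,0],[1,-0.55,-1.6,-3,0,0,0],[1,-0.7,-2.1,-3,0,0,0],[1,-0.75,-2.21,-3,0,0,0],[1,-0.75,-2.21,-3,0,0,0],[1,-0.75,-2.21,-3,0,0,0]]]}}

```text
time: 13.48
position: [0.5541, -0.035, 0.2507]
ee_rot: [[-0.906, 0.424, -0.001], [0.424, 0.906, 0.001], [0.001, 0.0, -1.0]]
contact_force: [0.2, -0.1, -2.1]
gripper_width: 0.0237
```

```bash
python3 -c "
from h import *
p,s=rep(4);print(s['ee_rot'].T@(np.array([.5543,-.0349,.25])-p)/.03)"; python3 v.py wrist 290 190 60 50 c7.png
```

```text
[ 0.5544 -0.0343  0.2511] tipz 0.10823224553454827 F [-0.1323  0.2033 -1.8902] T [-0.0008 -0.0467  0.0392] w 0.023882578432862525 t 13.6833
[-0.0069 -0.0187  0.0377]
[ 0.5545 -0.0343  0.2514] tipz 0.10853474119490789 F [ 0.1433 -0.3976 -2.2329] T [-0.0209  0.0063  0.03  ] w 0.024004261249991367 t 13.8333
```

View pics/c7.png

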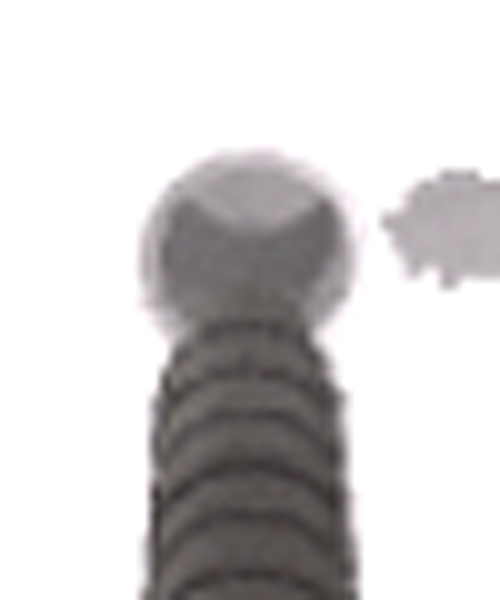

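The middle bore is centred on the rod axis (248 vs 249 in the crop), so I descend.

Call:
{"name": "jog_arm", "arguments": {"increments": [[[1,0,0,0.15,0,0,0],[1,0,0,0.3,0,0,0],[1,0,0,0.45,0,0,0],[1,0,0,0.6,0,0,0],[1,0,0,0.75,0,0,0],[1,0,0,0.9,0,0,0],[1,0,0,1.0,0,0,0],[1,0,0,1.1,0,0,0],[1,0,0,1.1,0,0,0]]]}}

```text
time: 14.63
position: [0.5541, -0.0349, 0.2177]
ee_rot: [[-0.906, 0.423, -0.001], [0.423, 0.906, 0.0], [0.001, -0.0, -1.0]]
contact_force: [0.8, 0.2, -1.5]
gripper_width: 0.0239
```

Call:
{"name": "jog_arm", "arguments": {"increments": [[[1,0,0,0.1,0,0,0],[1,0,0,0.2,0,0,0],[1,0,0,0.2,0,0,0]]]}}

```text
time: 14.88
position: [0.5542, -0.0349, 0.2119]
ee_rot: [[-0.906, 0.423, -0.001], [0.423, 0.906, 0.0], [0.001, -0.0, -1.0]]
contact_force: [-0.4, -0.0, -1.1]
gripper_width: 0.0241
```

Call:
{"name": "jog_arm", "arguments": {"increments": [[[1,0,0,0.1,0,0,0],[1,0,0,0.2,0,0,0],[1,0,0,0.3,0,0,0],[1,0,0,0.4,0,0,0],[1,0,0,0.5,0,0,0],[1,0,0,0.6,0,0,0],[1,0,0,0.6,0,0,0]]]}}

```text
time: 15.47
position: [0.5541, -0.0348, 0.1936]
ee_rot: [[-0.906, 0.423, -0.001], [0.423, 0.906, 0.0], [0.001, -0.0, -1.0]]
contact_force: [1.0, 0.4, -2.4]
gripper_width: 0.0237
```

Call:
{"name": "jog_arm", "arguments": {"increments": [[[1,0,0,0.05,0,0,0],[1,0,0,0.1,0,0,0],[1,0,0,0.1,0,0,0]]]}}

```text
time: 15.72
position: [0.5544, -0.0349, 0.1913]
ee_rot: [[-0.906, 0.423, -0.0], [0.423, 0.906, 0.0], [0.0, -0.0, -1.0]]
contact_force: [0.8, -0.4, -2.2]
gripper_width: 0.0235
```

Call:
{"name": "jog_arm", "arguments": {"increments": [[[1,0,0,0.05,0,0,0],[1,0,0,0.1,0,0,0],[1,0,0,0.1,0,0,0]]]}}

```text
time: 15.97
position: [0.5543, -0.0349, 0.1882]
ee_rot: [[-0.906, 0.423, -0.0], [0.423, 0.906, 0.0], [0.0, -0.0, -1.0]]
contact_force: [0.1, -0.3, -1.9]
gripper_width: 0.0235
```

Call:
{"name": "jog_arm", "arguments": {"increments": [[[1,0,0,0.05,0,0,0],[1,0,0,0.1,0,0,0],[1,0,0,0.1,0,0,0]]]}}

```text
time: 16.22
position: [0.5543, -0.0349, 0.1851]
ee_rot: [[-0.906, 0.423, -0.0], [0.423, 0.906, 0.0], [0.0, -0.0, -1.0]]
contact_force: [-0.3, -0.0, -2.5]
gripper_width: 0.0238
```

Call:
{"name": "jog_arm", "arguments": {"increments": [[[1,0,0,0.05,0,0,0],[1,0,0,0.1,0,0,0],[1,0,0,0.1,0,0,0]]]}}

```text
time: 16.47
position: [0.5547, -0.035, 0.1826]
ee_rot: [[-0.906, 0.423, 0.0], [0.423, 0.906, -0.0], [-0.0, 0.0, -1.0]]
contact_force: [-0.3, -0.9, -0.4]
gripper_width: 0.0238
```

Call:
{"name": "jog_arm", "arguments": {"increments": [[[1,0,0,0.05,0,0,0],[1,0,0,0.08,0,0,0],[1,0,0,0.08,0,0,0]]]}}

```text
time: 16.72
position: [0.5547, -0.035, 0.1804]
ee_rot: [[-0.906, 0.423, 0.001], [0.423, 0.906, -0.0], [-0.001, 0.0, -1.0]]
contact_force: [0.5, -1.0, 2.2]
gripper_width: 0.0238
```

```bash
python3 -c "
from h import *
rep(4)"
```

```text
[ 0.5547 -0.035   0.1804] tipz 0.03753515947483502 F [-0.5423 -0.4475  3.2296] T [0.032  0.0354 0.011 ] w 0.02346730115433704 t 16.9167
```

Call:
{"name": "jog_arm", "arguments": {"increments": [[[1,0,0,0.05,0,0,0],[1,0,0,0.05,0,0,0],[1,0,0,0.05,0,0,0],[1,0,0,0.05,0,0,0]]]}}

```text
time: 17.25
position: [0.5546, -0.035, 0.1787]
ee_rot: [[-0.906, 0.423, 0.0], [0.423, 0.906, -0.0], [-0.0, 0.0, -1.0]]
contact_force: [-0.7, 0.0, 4.0]
gripper_width: 0.0234
```

```bash
python3 -c "
from h import *
rep(4)"
```

```text
[ 0.5546 -0.035   0.1787] tipz 0.03578240635464383 F [ 0.0352 -0.2458  3.4186] T [0.0718 0.0344 0.0482] w 0.02353727614650553 t 17.45
```

Call:
{"name": "jog_arm", "arguments": {"increments": [[[1,0,0,-0.2,0,0,0],[1,0,0,-0.6,0,0,0],[1,0,0,-1.1,0,0,0],[1,0,0,-1.6,0,0,0],[1,0,0,-2.1,0,0,0],[1,0,0,-2.45,0,0,0],[1,0,0,-2.45,0,0,0],[1,-0.1,-0.4,-2.45,0,0,0],[1,-0.3,-1.0,-2.45,0,0,0],[1,-0.55,-1.6,-2.45,0,0,0],[1,-0.7,-2.1,-2.45,0,0,0],[1,-0.75,-2.21,-2.45,0,0,0],[1,-0.75,-2.21,-2.45,0,0,0],[1,-0.75,-2.21,-2.45,0,0,0]]]}}

```text
time: 18.62
position: [0.5463, -0.1044, 0.2512]
ee_rot: [[-0.906, 0.424, -0.001], [0.424, 0.906, 0.001], [0.002, 0.0, -1.0]]
contact_force: [-1.0, 0.4, -1.6]
gripper_width: 0.0236
```

```bash
python3 -c "
from h import *
p,s=rep(4);print(s['ee_rot'].T@(np.array([.5468,-.1045,.25])-p)/.03)"; python3 v.py wrist 290 190 60 50 c8.png
```

```text
[ 0.5467 -0.1038  0.2517] tipz 0.10879065607090363 F [ 0.0793 -0.1241 -1.7919] T [ 0.0226 -0.0127 -0.0574] w 0.02387991625954025 t 18.8167
[-0.0132 -0.0187  0.0563]
[ 0.5469 -0.1039  0.2521] tipz 0.10917067268523825 F [-0.2345 -0.4403 -1.9936] T [-0.0769 -0.0337 -0.002 ] w 0.023934176960435292 t 18.9667
```

View pics/c8.png

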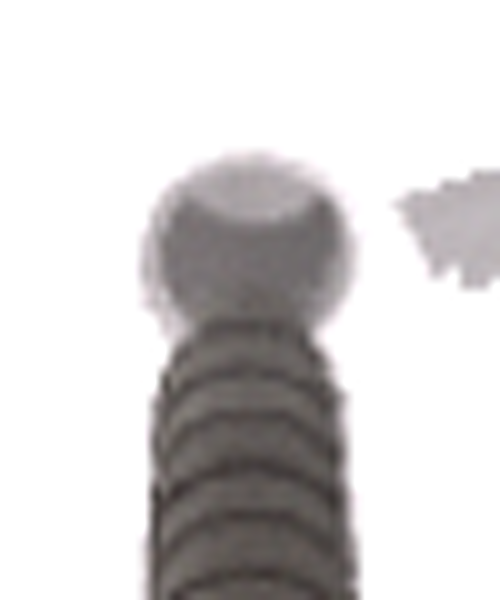

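The right bore is aligned as well (centre about 249, and row like the previous bore). Same descent.

Call:
{"name": "jog_arm", "arguments": {"increments": [[[1,0,0,0.15,0,0,0],[1,0,0,0.3,0,0,0],[1,0,0,0.45,0,0,0],[1,0,0,0.6,0,0,0],[1,0,0,0.75,0,0,0],[1,0,0,0.9,0,0,0],[1,0,0,1.0,0,0,0],[1,0,0,1.1,0,0,0],[1,0,0,1.1,0,0,0]]]}}

```text
time: 19.77
position: [0.5465, -0.1044, 0.2183]
ee_rot: [[-0.906, 0.423, -0.001], [0.423, 0.906, 0.0], [0.001, -0.0, -1.0]]
contact_force: [-0.8, 1.4, -1.9]
gripper_width: 0.0239
```

Call:
{"name": "jog_arm", "arguments": {"increments": [[[1,0,0,0.1,0,0,0],[1,0,0,0.2,0,0,0],[1,0,0,0.2,0,0,0]]]}}

```text
time: 20.02
position: [0.5466, -0.1044, 0.2125]
ee_rot: [[-0.906, 0.423, -0.001], [0.423, 0.906, 0.0], [0.001, -0.0, -1.0]]
contact_force: [-0.5, -0.8, -1.1]
gripper_width: 0.0241
```

Call:
{"name": "jog_arm", "arguments": {"increments": [[[1,0,0,0.1,0,0,0],[1,0,0,0.2,0,0,0],[1,0,0,0.3,0,0,0],[1,0,0,0.4,0,0,0],[1,0,0,0.5,0,0,0],[1,0,0,0.6,0,0,0],[1,0,0,0.6,0,0,0]]]}}

```text
time: 20.6
position: [0.5464, -0.1044, 0.1942]
ee_rot: [[-0.906, 0.423, -0.001], [0.423, 0.906, 0.0], [0.001, -0.0, -1.0]]
contact_force: [0.3, -0.4, -2.0]
gripper_width: 0.024
```

Call:
{"name": "jog_arm", "arguments": {"increments": [[[1,0,0,0.05,0,0,0],[1,0,0,0.1,0,0,0],[1,0,0,0.1,0,0,0]]]}}

```text
time: 20.85
position: [0.5467, -0.1045, 0.1918]
ee_rot: [[-0.906, 0.423, -0.0], [0.423, 0.906, 0.0], [0.0, 0.0, -1.0]]
contact_force: [0.2, -0.7, -1.0]
gripper_width: 0.0236
```

Call:
{"name": "jog_arm", "arguments": {"increments": [[[1,0,0,0.05,0,0,0],[1,0,0,0.1,0,0,0],[1,0,0,0.1,0,0,0]]]}}

```text
time: 21.1
position: [0.5467, -0.1045, 0.1888]
ee_rot: [[-0.906, 0.423, -0.0], [0.423, 0.906, 0.0], [0.0, -0.0, -1.0]]
contact_force: [0.2, -0.1, -1.3]
gripper_width: 0.0237
```

Call:
{"name": "jog_arm", "arguments": {"increments": [[[1,0,0,0.05,0,0,0],[1,0,0,0.1,0,0,0],[1,0,0,0.1,0,0,0]]]}}

```text
time: 21.35
position: [0.5467, -0.1045, 0.1857]
ee_rot: [[-0.906, 0.423, -0.0], [0.423, 0.906, 0.0], [0.001, -0.0, -1.0]]
contact_force: [-0.0, 0.1, -2.0]
gripper_width: 0.0236
```

Call:
{"name": "jog_arm", "arguments": {"increments": [[[1,0,0,0.05,0,0,0],[1,0,0,0.1,0,0,0],[1,0,0,0.1,0,0,0]]]}}

```text
time: 21.6
position: [0.5467, -0.1045, 0.1827]
ee_rot: [[-0.906, 0.423, -0.0], [0.423, 0.906, 0.0], [0.001, 0.0, -1.0]]
contact_force: [0.1, 0.5, -1.2]
gripper_width: 0.0236
```

Call:
{"name": "jog_arm", "arguments": {"increments": [[[1,0,0,0.05,0,0,0],[1,0,0,0.1,0,0,0],[1,0,0,0.1,0,0,0]]]}}

```text
time: 21.85
position: [0.547, -0.1046, 0.1802]
ee_rot: [[-0.906, 0.423, 0.0], [0.423, 0.906, -0.0], [-0.0, 0.0, -1.0]]
contact_force: [0.1, -0.2, 0.4]
gripper_width: 0.024
```

Call:
{"name": "jog_arm", "arguments": {"increments": [[[1,0,0,0.05,0,0,0],[1,0,0,0.1,0,0,0],[1,0,0,0.1,0,0,0]]]}}

```text
time: 22.1
position: [0.5471, -0.1046, 0.1773]
ee_rot: [[-0.906, 0.423, 0.001], [0.423, 0.906, -0.0], [-0.001, 0.0, -1.0]]
contact_force: [0.1, 0.8, 2.8]
gripper_width: 0.0237
```

Call:
{"name": "jog_arm", "arguments": {"increments": [[[1,0,0,0.04,0,0,0],[1,0,0,0.04,0,0,0],[1,0,0,0.04,0,0,0],[1,0,0,0.04,0,0,0]]]}}

```text
time: 22.43
position: [0.547, -0.1046, 0.1761]
ee_rot: [[-0.906, 0.423, 0.0], [0.423, 0.906, -0.0], [-0.001, 0.0, -1.0]]
contact_force: [-0.0, -0.0, 4.3]
gripper_width: 0.0237
```

```bash
python3 -c "
from h import *
rep(4)"
```

```text
[ 0.547  -0.1046  0.1761] tipz 0.03316920709575161 F [0.143  0.4254 4.2953] T [0.0515 0.0906 0.0166] w 0.024099382752674443 t 22.6333
```

Depths: left about 63 mm, middle about 45 mm, right about 48 mm, so the left bore is the deepest. I'm going back to it.

Call:
{"name": "jog_arm", "arguments": {"increments": [[[1,0,0,-0.2,0,0,0],[1,0,0,-0.6,0,0,0],[1,0,0,-1.1,0,0,0],[1,0,0,-1.6,0,0,0],[1,0,0,-2.1,0,0,0],[1,0,0,-2.55,0,0,0],[1,0,0,-2.55,0,0,0],[1,0.15,0.4,-2.55,0,0,0],[1,0.4,1.2,-2.55,0,0,0],[1,0.7,2.0,-2.55,0,0,0],[1,1.0,2.9,-2.55,0,0,0],[1,1.3,3.8,-2.55,0,0,0],[1,1.5,4.3,-2.55,0,0,0],[1,1.52,4.42,-2.55,0,0,0],[1,1.52,4.42,-2.55,0,0,0],[1,1.52,4.42,-2.55,0,0,0]]]}}

```text
time: 23.97
position: [0.561, 0.0351, 0.2514]
ee_rot: [[-0.906, 0.422, -0.002], [0.422, 0.906, -0.0], [0.001, -0.001, -1.0]]
contact_force: [0.3, 0.5, -1.9]
gripper_width: 0.0239
```

```bash
python3 -c "
from h import *
p,s=rep(4);print(s['ee_rot'].T@(np.array([.5617,.0348,.25])-p)/.03)"; python3 v.py wrist 290 190 60 50 c9.png
```

```text
[0.5614 0.0342 0.2519] tipz 0.10904635412174682 F [ 0.0483 -0.2832 -1.8003] T [-0.0077 -0.0115 -0.0097] w 0.023765646633066705 t 24.1667
[-0.0009  0.0242  0.0649]
[0.5616 0.0341 0.2523] tipz 0.10944080377098095 F [-0.2331 -0.1265 -2.1859] T [0.0625 0.0231 0.0142] w 0.023746220082723552 t 24.3167
```

View pics/c9.png

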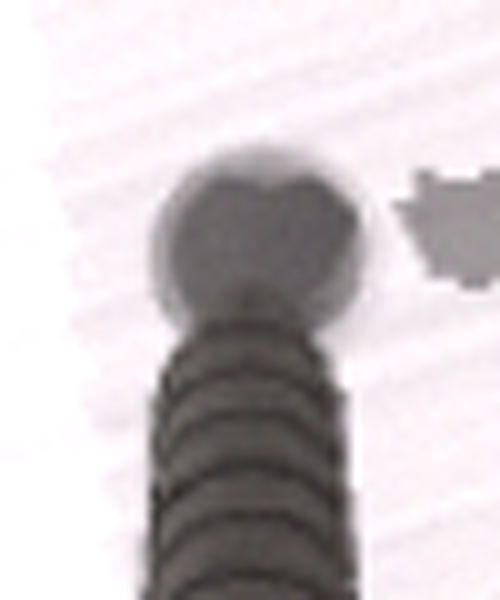

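Call:
{"name": "jog_arm", "arguments": {"increments": [[[1,0,0.025,0,0,0,0],[1,0,0.025,0.15,0,0,0],[1,0,0.025,0.3,0,0,0],[1,0,0.025,0.45,0,0,0],[1,0,0.025,0.6,0,0,0],[1,0,0.025,0.75,0,0,0],[1,0,0.025,0.9,0,0,0],[1,0,0.025,1.05,0,0,0],[1,0,0.025,1.2,0,0,0],[1,0,0.025,1.3,0,0,0],[1,0,0.025,1.3,0,0,0]]]}}

```text
time: 25.28
position: [0.5615, 0.0356, 0.2124]
ee_rot: [[-0.906, 0.423, -0.001], [0.423, 0.906, 0.0], [0.001, -0.0, -1.0]]
contact_force: [0.3, -0.0, -3.0]
gripper_width: 0.0236
```

Call:
{"name": "jog_arm", "arguments": {"increments": [[[1,0,0,0.15,0,0,0],[1,0,0,0.3,0,0,0],[1,0,0,0.45,0,0,0],[1,0,0,0.6,0,0,0],[1,0,0,0.75,0,0,0],[1,0,0,0.9,0,0,0],[1,0,0,1.05,0,0,0],[1,0,0,1.2,0,0,0],[1,0,0,1.3,0,0,0],[1,0,0,1.3,0,0,0]]]}}

```text
time: 26.12
position: [0.5615, 0.0356, 0.1735]
ee_rot: [[-0.906, 0.423, -0.001], [0.423, 0.906, 0.0], [0.001, -0.0, -1.0]]
contact_force: [-0.1, 1.0, -2.5]
gripper_width: 0.0238
```

```bash
python3 -c "
from h import *
rep(4)"
```

```text
[0.562  0.0356 0.1744] tipz 0.03146340357806501 F [-0.3487 -0.1716 -1.5172] T [-0.0262  0.0197 -0.0372] w 0.023894433175404944 t 26.3167
```

Call:
{"name": "jog_arm", "arguments": {"increments": [[[1,0,0,0.08,0,0,0],[1,0,0,0.16,0,0,0],[1,0,0,0.24,0,0,0],[1,0,0,0.3,0,0,0],[1,0,0,0.3,0,0,0],[1,0,0,0.3,0,0,0]]]}}

```text
time: 26.82
position: [0.5618, 0.0356, 0.1652]
ee_rot: [[-0.906, 0.423, -0.0], [0.423, 0.906, 0.0], [0.0, -0.0, -1.0]]
contact_force: [-0.2, 0.4, -1.5]
gripper_width: 0.024
```

```bash
python3 -c "
from h import *
rep(4)"
```

```text
[0.562  0.0356 0.1654] tipz 0.022526836477900186 F [ 0.3419 -0.1727 -2.1504] T [ 0.0285 -0.022   0.0247] w 0.023647730320585026 t 27.0167
```

Call:
{"name": "jog_arm", "arguments": {"increments": [[[1,0,0,0.03,0,0,0],[1,0,0,0.03,0,0,0],[1,0,0,0.03,0,0,0]]]}}

```text
time: 27.27
position: [0.5621, 0.0356, 0.1646]
ee_rot: [[-0.906, 0.423, 0.0], [0.423, 0.906, -0.0], [-0.0, 0.0, -1.0]]
contact_force: [-0.5, 0.1, -1.8]
gripper_width: 0.0237
```

```bash
python3 -c "
from h import *
rep(4)"
```

```text
[0.5621 0.0356 0.1647] tipz 0.02175912119764123 F [ 0.0328  0.0026 -0.3678] T [ 0.0215 -0.0135 -0.0117] w 0.02394184854774483 t 27.4667
```

Contact is light (the weight is partly carried by the floor). Releasing and withdrawing straight up.

Call:
{"name": "jog_arm", "arguments": {"increments": [[[0.65,0,0,0,0,0,0],[0.6,0,0,0,0,0,0],[0.5,0,0,0,0,0,0],[0.4,0,0,0,0,0,0],[0.3,0,0,0,0,0,0],[0.3,0,0,0,0,0,0],[0.3,0,0,0,0,0,0],[0.3,0,0,0,0,0,0]]]}}

```text
time: 28.13
position: [0.5619, 0.0356, 0.1645]
ee_rot: [[-0.906, 0.423, 0.0], [0.423, 0.906, -0.0], [-0.0, 0.0, -1.0]]
contact_force: [-1.0, 0.6, -0.4]
gripper_width: 0.0615
```

Call:
{"name": "jog_arm", "arguments": {"increments": [[[0.3,0,0,-0.2,0,0,0],[0.3,0,0,-0.6,0,0,0],[0.3,0,0,-1.2,0,0,0],[0.3,0,0,-2,0,0,0],[0.3,0,0,-3,0,0,0],[0.3,0,0,-4,0,0,0],[0.3,0,0,-4.5,0,0,0],[0.3,0,0,-4.5,0,0,0],[0.3,0,0,-4.5,0,0,0],[0.3,0,0,-4.5,0,0,0]]]}}

```text
time: 28.97
position: [0.5613, 0.0357, 0.2987]
ee_rot: [[-0.906, 0.423, -0.001], [0.423, 0.906, 0.0], [0.001, -0.0, -1.0]]
contact_force: [-1.5, 0.2, -0.2]
gripper_width: 0.0615
```

Run:
```python
from h import *
rep(3)
a=camera("side")[:,:,::-1];w=camera("wrist")[:,:,::-1]
cv2.imwrite("pics/end.png",np.hstack([cv2.resize(a,(400,300)),cv2.resize(w,(400,300))]))
cv2.imwrite("pics/end2.png",np.vstack([np.hstack([cv2.resize(a,(400,300)),cv2.resize(w,(400,300))]),np.hstack([cv2.resize(a[180:330,220:420],(400,300)),cv2.resize(w[150:300,220:420],(400,300))])]))
```

```text
[0.5611 0.0357 0.2979] tipz 0.15497009027088346 F [-0.441  -0.3053  0.1221] T [0.0275 0.0269 0.0012] w 0.061488885303960183 t 29.1167
```

View pics/end2.png

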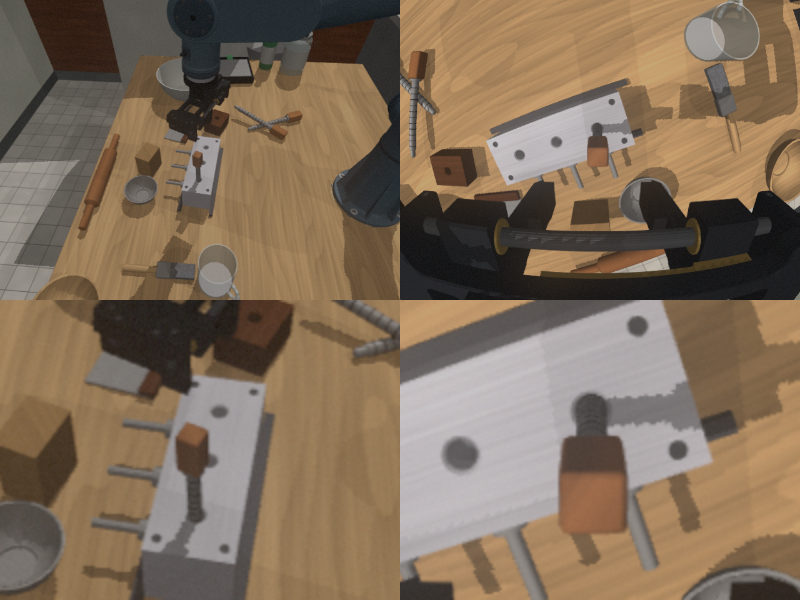

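```bash
python3 -c "
from rig import *
print(close_job())"
```

```text
the job is handed in; nothing more can be done
None
```

I dipped the three bores left to right and left the rod standing released in the left bore, the deepest. However, the two unlisted longer rods beside the stand ended up knocked over. I handed the job in at about 29 s; no verdict is reported.

| Bore | Depth (mm) | Tip pushed in (mm) |
|---|---|---|
| Left | about 63 | about 2.7 |
| Middle | about 45 | about 4 |
| Right | about 48 | about 4 |

- **How the figures were obtained:** the depths come from the tool height at first contact. The tip travel is how much further I lowered the tool after that. For the left bore, the force reading suggested up to about 6 mm, so those two disagree, though both are well under 9 mm.
- **Final placement:** I let go of the rod at the height where it began to rest on the bottom, tip about 21.8 mm above the bench (63 mm deep). The last pictures show it upright and free of the open gripper, with the force back to about zero.
- **Other things on the bench:** the two fallen rods lie on the bench and nothing fell off. I did not see when it happened, but my gripper probably brushed them while picking up or lifting the rod. The listed bystanders look unmoved in the last pictures, judged by eye; the scraper was partly hidden by the gripper.

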